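Stand the leaning box file back in its row

ROBOT

A 6-joint arm with a two-finger parallel gripper is mounted at the origin on the work surface; the furniture and walls round the work are solid. World frame = base frame: x ahead of the robot, y to its left, z up, the work surface at z = 0. Lengths are in m, angles in rad, forces in N, time in s.
With the tool pointing down it reaches from about 0.325 to 0.75 m from the base axis. Payload 7.6 kg.
Tool frame: the origin (TCP) lies at the very end of the fingers, on their centre line; the grasp point (between the pads) lies 19 mm behind it; x points along the fingers, z is the direction in which the jaws open and shut, and the axes are right-handed (so a half turn about x gives the same grasp; the last joint's range is limited). The gripper opens to 85 mm and grips with 20 to 120 N. Pads are 22 mm wide; open, the fingers measure 114 mm over their backs; the gripper's body (76 mm by 85 mm) begins 54 mm behind the grasp point. The pads swing forward as they close: fully open they stand 13 mm farther back than shut.
Start: joints at [-1.259, 0.052, 1.401, -0, 1.689, -0.07], TCP at [0.196, -0.487, 0.231] pointing down, gripper open.
Joint ranges: [-2.9, 2.9], [-0.91, 2.17], [0.12, 2.37], [-1.06, 4.2], [0.26, 2.73], [-2.93, 2.93]. Speed limits (rad/s): [2.57, 2.57, 3.01, 3.14, 3.14, 3.14].

INTERFACE

Orientations are given as a unit quaternion [x, y, z, w].
In Python, from cell import arm, sense, eyes gives the robot as it stands. Calls block until the motion is done:
- arm.move_pose(position, orientation): joint-space move of the TCP to a pose.
- arm.line_to(position, rot=None, speed=0.15, threshold=None): straight line of the TCP; rot=None keeps the orientation; speed is the mean speed in m/s. With threshold (N) it stops when the force on the tool has changed by that much, and returns True; else False.
- arm.move_joints(angles): joint-space move.
- arm.release() and arm.gripper_close(newtons=None): open the fingers fully, or close them until they stop; newtons is the grip in N (None keeps the last).
- arm.dwell(seconds).
- arm.ik(position, orientation): joint angles nearest the present ones, or None.
- sense(): the state.
- eyes.get_image(name): name is "scene" or "top" or "wrist"; returns (picture, depth): 420x560x3 uint8, red, green, blue; 420x560 float32, m along the optical axis (not along the pixel's ray), 0 where there is no reading.
- eyes.calibration(name): a dict with "vfov" (degrees; the focal length in pixels is half the picture's height over the tangent of half this angle, whatever the lens; pixels are square), "cx", "cy" (the principal point, pixels), "cam_to_world" (4x4, takes a point from camera to world coordinates). Camera axes: x right, y down, z forward; pixel columns grow to the right and rows downward; lengths in m; the calibration is good to about 2 mm. A picture is of the moment at which its call begins: read the wrist's pose just before it. calibration takes no time and is no camera call; for the wrist camera it gives the pose at the moment of the call.
A pose or a line that the arm cannot do raises arm.MotionError and nothing moves.
- arm.hand_in(): hands the job in, once; it reports no verdict.
The state is a dict: "time": time; "q": joint angles; "qvel": joint speeds; "joint_torque": joint torques, N m; "tool_pos": TCP position; "eef_rot": TCP orientation; "wrist_force": force on the tool from outside, world axes, zero at the start; "wrist_torque": the same for the moment, N m; "grip_width": opening from 0.0 (shut) to 1.0 (fully open).
Only numpy, scipy, OpenCV 4.12 (cv2) and the standard library are available. Lean on these libraries where they do the work, as an engineer would, in place of code of your own. Each camera call takes 0.05 s, during which the arm holds its last target. There are 200 camera calls.

TASK

The blue box file has slumped over onto the wooden bookend. Push it back upright so that it stands flat on the worktop, and push the bookend along until the grey file of the row, the blue file and the bookend stand close together with no gaps, the blue file and the bookend square and in line with the row. Only push: do not lift the file or the bookend, and leave the small things round about where they are.

Things in the scene. Friction and masses are not known exactly. Their poses are not given: they have to be found in the camera images.
- file_row: Fixed row of three upright box files (grey, green, grey; 170 mm deep) and a wooden end block. Origin: on the worktop below the middle of the row's left face (flat side of a grey file, 170 mm deep, 235 mm high). z up; spines with labels look to -x, roughly to the robot; y is normal to the left face. The row extends to y = -248 mm; the blue file belongs on the +y side.
- box_file: Loose solid blue box file, 0.4 to 0.7 kg, 170 mm deep (own x, spine at -x), 92 mm thick (own y), 220 mm high (own z). Origin: centre of underside. At the start it leans 33 degrees to the row's +y, on its lower left edge, its left face on the bookend's top edge. Pushed to less than 22 degrees it tips upright by itself. Home, its right face (y = -46 mm) touches the row's left face.
- foot_left (a point): Middle of the blue file's lower left edge (own x 0, y +46 mm, z 0), on which it pivots at the start.
- foot_right (a point): Middle of the blue file's lower right edge (own x 0, y -46 mm, z 0).
- top_left_edge (a point): Middle of the blue file's upper left edge (own x 0, y +46 mm, z 220 mm). At the start it stands about 184 mm above the worktop, overhanging the bookend, with free air left of it: the place to push.
- bookend: Loose solid wooden block with a dark stripe and a smooth felt sole, 130 (own x) by 90 (own y) by 100 mm high, 0.6 to 1.0 kg. Origin: centre of underside; axes at first parallel to the row's. It stands on the +y side of the blue file and slides when its left (+y) face is pushed; it goes 85 to 120 mm, pushing the upright file (which starts 20 to 55 mm from the row) ahead of it, with 3 to 10 N.
- water_bottle: Small white bottle with a blue nozzle cap, 45 mm across, 123 mm high, standing behind the work. Origin: underside centre. Leave alone.
- loupe: Black stand magnifier, 41 mm across, 38 mm high, left of the work. Origin: underside centre. Leave alone.
- thread_spool: Cream thread spool, 34 mm across, 46 mm high, in front of the row. Origin: underside centre. Leave alone.
- eraser: White eraser, 22 x 56 x 12 mm, left of the work. Origin: underside centre. Leave alone.
- wax_block: Yellow wax block, 56 x 38 x 20 mm, behind the bookend. Origin: underside centre. Leave alone.
Things that resemble listed ones, but are neither listed nor needed, are in the scene too. Of the things shaped like the bookend, the wooden one is meant.

How it is judged:
By the outcome, as a careful person would: the job done as asked, in the order asked, and still so for the second after the job is handed in, with the robot touching nothing.
It also fails if it takes over 54 s, if anything falls off the work surface, if the arm or the gripper's body presses on something with over 40 N, if the wrist force passes 120 N, or if a joint passes its speed limit or range.

## Working session

There is one attempt and no reset: what is moved stays moved. The work goes in short steps, each a Python script; the robot and the scene stay as the last script left them, time stands still between calls to the robot, and variables do not carry over. Pictures are saved under pics/ and viewed, about 8 in all and at most 12, crops included, and the job is handed in when it is done.

```bash
mkdir -p pics; ls
cat > h.py <<'E'
import numpy as np, cv2
from cell import arm, sense, eyes
def shot(name,fn=None):
    c=eyes.calibration(name); im,d=eyes.get_image(name)
    if fn: cv2.imwrite('pics/'+fn,im[:,:,::-1])
    f=im.shape[0]/2/np.tan(np.radians(c['vfov'])/2)
    v,u=np.indices(d.shape); 
    P=np.stack([(u-c['cx'])/f*d,(v-c['cy'])/f*d,d,np.ones_like(d)],-1)@np.array(c['cam_to_world']).T
    P=P[...,:3].copy(); P[d==0]=np.nan
    return im,d,P
E
python3 - <<'E'
from h import *
for n in('scene','top'):
    im,d,P=shot(n,n+'0.png'); np.savez('/tmp/'+n,im=im,P=P); print(n,eyes.calibration(n),(d==0).mean())
s=sense();print(s['time'],s['tool_pos'],s['eef_rot'],s['wrist_force'])
E
```

```text
pics
scene {'vfov': 44.40080849264385, 'cx': 270.60347574033057, 'cy': 209.07928716378643, 'cam_to_world': array([[-0.7375445 ,  0.57103005, -0.36048966,  1.02734293],
       [ 0.67526975,  0.61870971, -0.40150848,  0.5918605 ],
       [-0.00623495, -0.53955814, -0.84192526,  1.27536545],
       [ 0.        ,  0.        ,  0.        ,  1.        ]])} 0.003784013605442177
top {'vfov': 44.113762694900544, 'cx': 290.05669398643437, 'cy': 211.08128997852612, 'cam_to_world': array([[-0.02311861, -0.9927904 ,  0.11761269,  0.39897076],
       [-0.99965522,  0.02149137, -0.01508524,  0.03856082],
       [ 0.01244882, -0.11792089, -0.99294496,  1.39958927],
       [ 0.        ,  0.        ,  0.        ,  1.        ]])} 0.0038775510204081634
0.1 [ 0.19552216 -0.48692458  0.23055353] [ 0.39637649  0.58618299 -0.39575353  0.58536683] [ 0.27460511 -0.64389888  0.45088198]
```

View pics/scene0.png

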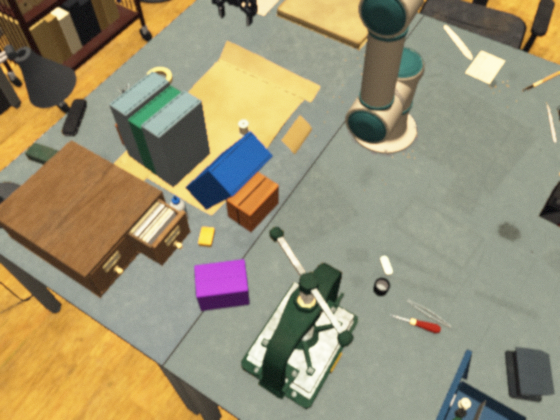

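View pics/top0.png

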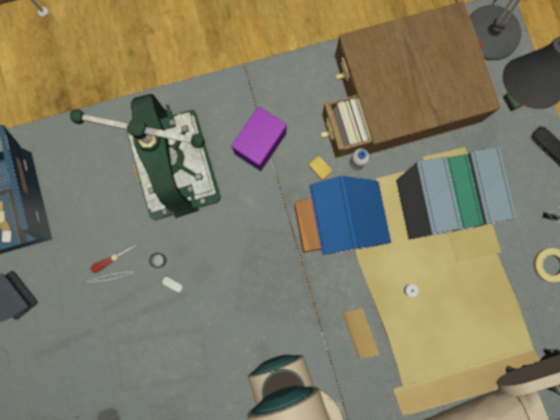

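The top view shows the leaning blue file at (348,215), with the wooden bookend sticking out at its left at (307,225). The row's left face is at (413,200). Candidates for the bookend (top view):
- Wooden block (307,225), scene (253,202): this is the one, orange-brown with a dark stripe.
- Purple block (260,137): a lookalike.
- Drawer box (347,125): part of the furniture.
- Kraft card (361,332).

The arbor press at (170,160) is an obstacle.

```bash
cat > m.py <<'E'
from h import *
def measure(im,P,tag,verbose=True):
    hsv=cv2.cvtColor(im,cv2.COLOR_RGB2HSV); h,s,v=[hsv[...,i].astype(int) for i in range(3)]
    gy=np.gradient(P,axis=0);gx=np.gradient(P,axis=1)
    # smoothed normals
    Q=cv2.blur(np.nan_to_num(P).astype(np.float32),(5,5))
    n=np.cross(np.gradient(Q,axis=1),np.gradient(Q,axis=0)); n/=np.linalg.norm(n,axis=-1,keepdims=True)+1e-12
    n*=np.where((n[...,2]<0)[...,None],-1,1)
    return hsv,n
def planefit(X):
    for _ in range(4):
        c=X.mean(0);N=np.linalg.svd(X-c,full_matrices=False)[2][2];r=abs((X-c)@N);X=X[r<max(2*np.median(r),.001)]
    return c,N,len(X)
E
python3 - <<'E'
from m import *
for t in('scene','top'):
    z=np.load('/tmp/%s.npz'%t);im,P=z['im'],z['P'];hsv,n=measure(im,P,t)
    h,s,v=[hsv[...,i].astype(int) for i in range(3)]
    roi=np.zeros(h.shape,bool)
    if t=='scene': roi[60:250,100:300]=1
    else: roi[140:265,285:520]=1
    blue=roi&(abs(h-108)<12)&(s>170)&(P[...,2]>.01)
    wood=roi&(h<15)&(s>110)&(P[...,2]>.01)&(P[...,2]<.115)
    cv2.imwrite(f'pics/mask_{t}.png',(blue*255+wood*120).astype(np.uint8))
    for nm,m in(('blue',blue),('wood',wood)):
        m=cv2.erode(m.astype(np.uint8),np.ones((3,3)))>0
        L,lab,st,_=cv2.connectedComponentsWithStats(m.astype(np.uint8))
        X=P[m];print(t,nm,m.sum(),np.nanpercentile(X,[1,99],axis=0).round(3).tolist())
        if nm=='wood':
            T=X[abs(X[:,2]-.1)<.006]
            print(' top z',np.median(T[:,2]),cv2.minAreaRect(T[:,:2].astype(np.float32)))
            S=X[(X[:,2]<.09)]
            if len(S)>50: print(' side',len(S)); 
    # row top & left face
    g=roi&(P[...,2]>.225)&(P[...,2]<.245)&~blue&(P[...,1]<-.0)
    X=P[g].astype(np.float32);print('rowtop',np.median(X[:,2]),cv2.minAreaRect(X[:,:2]), cv2.boxPoints(cv2.minAreaRect(X[:,:2])).round(4).tolist())
    # row left face
    m=np.zeros(h.shape,bool)
    if t=='scene': m[125:165,165:200]=1
    else: m[185:220,408:416]=1
    X=P[m&(P[...,2]>.03)&(P[...,2]<.215)];c,N,k=planefit(X);print('leftface',c,N,k,len(X))
    for nm,(u,w) in {'scene':{'file left face':(235,160),'bk side':(255,208),'loupe':(381,286)},'top':{'file L':(330,215),'file R':(370,215),'bk':(307,225),'press':(180,185),'presshandle':(80,117),'purple':(260,137),'bottle':(361,157),'wax':(320,167),'loupe':(158,260),'drawer':(350,125),'arm':(280,400)}}[t].items(): print(nm,P[w,u].round(3),n[w,u].round(2))
E
```

```text
scene blue 2215 [[0.457, -0.163, 0.064], [0.631, -0.037, 0.234]]
scene wood 748 [[0.465, -0.148, 0.026], [0.863, 0.009, 0.104]]
 top z 0.09934899859138147 ((0.6792944669723511, -0.0616983026266098), (0.08732225745916367, 0.44233807921409607), 75.94297790527344)
 side 577Traceback (most recent call last):
  File "<stdin>", line 22, in <module>
cv2.error: OpenCV(4.12.0) /io/opencv/modules/imgproc/src/convhull.cpp:143: error: (-215:Assertion failed) total >= 0 && (depth == CV_32F || depth == CV_32S) in function 'convexHull'
```

Run:
```python
from m import *
for t in('scene','top'):
    z=np.load('/tmp/%s.npz'%t);im,P=z['im'],z['P'];hsv,n=measure(im,P,t)
    h,s,v=[hsv[...,i].astype(int) for i in range(3)]
    roi=np.zeros(h.shape,bool)
    if t=='scene': roi[165:240,180:285]=1
    else: roi[140:265,285:395]=1
    blue=roi&(abs(h-108)<12)&(s>170)&(P[...,2]>.03)
    wood=roi&(h<15)&(s>110)&(P[...,2]>.01)&(P[...,2]<.115)&(P[...,0]<.64)
    er=lambda m,k=3:cv2.erode(m.astype(np.uint8),np.ones((k,k)))>0
    X=P[er(wood)];print(t,'wood',len(X),np.nanpercentile(X,[1,99],axis=0).round(3).tolist())
    T=X[abs(X[:,2]-.1)<.006].astype(np.float32);print(' topface',len(T),cv2.boxPoints(cv2.minAreaRect(T[:,:2].copy())).round(4).tolist())
    S=X[(X[:,2]<.09)&(X[:,2]>.015)]
    nn=n[er(wood,5)];Sx=P[er(wood,5)]
    for nm,ax in(('y',1),('x',0)):
        q=(abs(nn[:,ax])>.85);
        if q.sum()>30: print(' face',nm,planefit(Sx[q]))
    bl=cv2.connectedComponentsWithStats(blue.astype(np.uint8)); 
    B=P[er(blue)];nb=n[er(blue)]
    print(' blue ext',np.nanpercentile(B,[.5,99.5],axis=0).round(3).tolist())
    for nm,q in(('side',nb[:,1]<-.5),('topface',nb[:,1]>.5)):
        if q.sum()>30: print(' blue',nm,planefit(B[q]),np.nanpercentile(B[q],[1,99],axis=0).round(3).tolist())
    if t=='scene': roi[:]=0;roi[60:190,100:215]=1
    else: roi[:]=0;roi[140:245,395:520]=1
    print(' z hist',np.histogram(P[roi][:,2],bins=np.arange(0,.3,.02)))
    X=P[roi&(P[...,2]>.225)&(P[...,2]<.25)].astype(np.float32)
    if len(X)>20: print(' rowtop',len(X),np.median(X[:,2]),cv2.boxPoints(cv2.minAreaRect(X[:,:2].copy())).round(4).tolist())
    q=roi&(n[...,1]>.8)&(P[...,2]>.03)&(P[...,2]<.215)
    if q.sum()>30: print(' leftface',planefit(P[q]),np.nanpercentile(P[q],[2,98],axis=0).round(3).tolist())
    for nm,(u,w) in {'scene':{'loupe':(381,286),'rowtop':(170,115)},'top':{'rowtop':(440,195),'file L':(330,215),'file R':(370,215),'bk':(307,225),'press':(180,185),'pressR':(215,200),'presstop':(150,140),'purple':(260,137),'purplecorner':(283,130),'bottle':(361,157),'wax':(320,167),'loupe':(158,260),'drawer':(350,125)}}[t].items(): print(nm,P[w,u].round(3),n[w,u].round(2))
```

```text
scene wood 727 [[0.465, -0.068, 0.026], [0.593, 0.009, 0.104]]
 topface 123 [[0.46309998631477356, -0.008899999782443047], [0.4756999909877777, -0.0869000032544136], [0.5943999886512756, -0.06780000030994415], [0.5817999839782715, 0.010300000198185444]]
 face y (array([ 0.52224775, -0.00117192,  0.0671367 ]), array([-0.16190898,  0.98676362, -0.00911265]), 161)
 face x (array([ 0.58658735, -0.02943151,  0.06722286]), array([-0.988742  , -0.14951304,  0.00592542]), 134)
 blue ext [[0.505, -0.173, 0.056], [0.632, -0.034, 0.234]]
 blue side (array([ 0.62253727, -0.11778734,  0.14063349]), array([0.9842936 , 0.1764998 , 0.00373336]), 83) [[0.506, -0.175, 0.065], [0.632, -0.039, 0.236]]
 blue topface (array([ 0.57088288, -0.06101091,  0.20457346]), array([ 0.07969865, -0.54130154, -0.83704287]), 257) [[0.512, -0.117, 0.127], [0.622, -0.034, 0.229]]
 z hist (array([3739,  397,  361,  373,  407,  412, 1411,  465,  478,  479,  804,
       3115,   38,    0]), array([0.  , 0.02, 0.04, 0.06, 0.08, 0.1 , 0.12, 0.14, 0.16, 0.18, 0.2 ,
       0.22, 0.24, 0.26, 0.28]))
 rowtop 2593 0.2349427 [[0.45
[... 1404 characters left out ...]
73315]), 451) [[0.489, -0.298, 0.033], [0.639, -0.273, 0.213]]
rowtop [ 0.566 -0.322  0.235] [-0.16  0.01  0.99]
file L [ 0.529 -0.072  0.207] [-0.09  0.55  0.83]
file R [ 0.534 -0.176  0.143] [ 0.09 -0.82  0.57]
bk [ 0.516 -0.023  0.102] [-0.06 -0.07  1.  ]
press [0.63  0.302 0.072] [ 0.5  -0.86  0.11]
pressR [0.595 0.217 0.03 ] [-0.19 -0.04  0.98]
presstop [0.691 0.322 0.3  ] [-0.56 -0.83  0.08]
purple [0.746 0.091 0.102] [-0.1   0.02  0.99]
purplecorner [0.763 0.032 0.102] [-0.1  -0.99  0.03]
bottle [ 0.688 -0.166  0.104] [-0.84  0.37  0.4 ]
wax [ 0.682 -0.067  0.016] [ 0.09 -0.09  0.99]
loupe [0.439 0.367 0.032] [-0.09  0.04  0.99]
drawer [ 0.771 -0.14   0.107] [ 0.05 -0.27  0.96]
  return np.nanmean(a, axis, out=out, keepdims=keepdims)
```

Measured in the row frame (yaw 9.2°, origin about (0.562, -0.285)):
- Bookend: centred on x = 0, left face at y = 0.286.
- File: foot_left at about y = 0.131, top_left_edge at about y = 0.251.

I'll hover with the open gripper tilted 25°, its jaws along row x, and take the close check there.

```bash
cat >> h.py <<'E'
from scipy.spatial.transform import Rotation as R
A=np.radians(9.2); X=np.array([np.cos(A),np.sin(A),0]); Y=np.array([-np.sin(A),np.cos(A),0]); Z=np.array([0,0,1.])
O=np.array([.562,-.2848,0])
W=lambda x,y,z:O+x*X+y*Y+z*Z
def row(P): return np.stack([(P-O)@X,(P-O)@Y,P[...,2]],-1)
def q(t,sg):
    t=np.radians(t);a=-np.sin(t)*Y-np.cos(t)*Z;z=sg*X
    return R.from_matrix(np.stack([a,np.cross(z,a),z],1)).as_quat()
E
python3 - <<'E'
from h import *
s=sense()
for sg in(1,-1):
    for p in((0,.33,.36),(0,.30,.155),(0,.18,.155),(0,.34,.03),(0,.19,.03)):
        j=arm.ik(W(*p),q(25,sg)); print(sg,p,None if j is None else np.round(j,2))
sg=min((1,-1),key=lambda g:9 if (j:=arm.ik(W(0,.30,.155),q(25,g))) is None else abs(j[5]))
p=np.array(s['tool_pos']);p[2]=.40
try: arm.line_to(p,speed=.25)
except arm.MotionError as e: print(e)
arm.move_pose(W(0,.34,.36),q(25,sg))
s=sense();print(sg,s['time'],s['tool_pos'],W(0,.34,.36))
shot('wrist','w1.png');im,_,_=shot('scene')
cv2.imwrite('pics/s1.png',cv2.resize(im[60:320,80:400,::-1],None,fx=2,fy=2))
E
```

```text
1 (0, 0.33, 0.36) [ 0.24  0.03  1.23 -0.46  1.89 -0.07]
1 (0, 0.3, 0.155) [ 0.18  0.07  1.59 -0.44  1.5   0.06]
1 (0, 0.18, 0.155) [-0.05  0.08  1.58 -0.43  1.4  -0.16]
1 (0, 0.34, 0.03) [ 0.26  0.24  1.67 -0.45  1.31  0.24]
1 (0, 0.19, 0.03) [-0.03  0.23  1.68 -0.46  1.18 -0.03]
-1 (0, 0.33, 0.36) None
-1 (0, 0.3, 0.155) None
-1 (0, 0.18, 0.155) None
-1 (0, 0.34, 0.03) [ 0.26  0.24  1.67 -0.45  1.31 -2.91]
-1 (0, 0.19, 0.03) None
1 3.175 [0.50773455 0.05006993 0.36004348] [0.5076404  0.05082633 0.36      ]
```

View pics/s1.png

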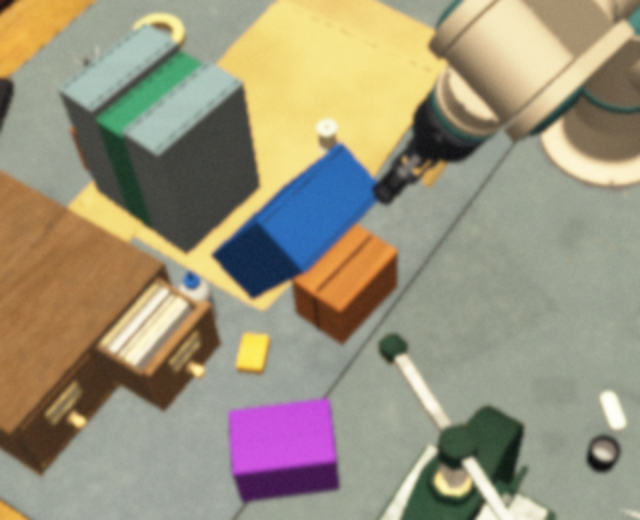

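View pics/w1.png

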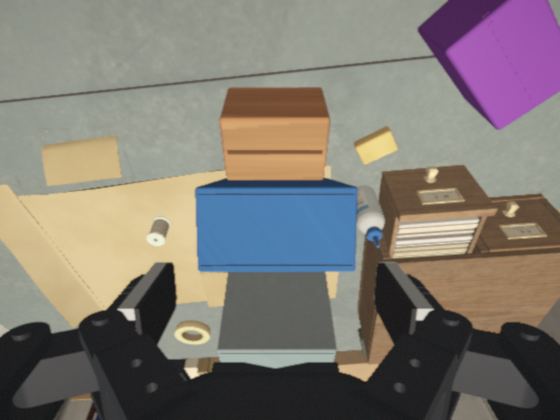

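The crops confirm the choice: the wooden block with the dark stripe (scene crop (345,280), wrist (275,135)) lies under the blue file, parallel to the row, and the purple block is the decoy. The left edge of the file is free. I'll push the file first.

Run:
```python
from h import *
arm.line_to(W(0,.31,.155),speed=.2)
s=sense();f0=np.array(s['wrist_force'])
for y in(.265,.25,.235,.22,.205,.19,.178):
    arm.line_to(W(0,y,.155),speed=.07); s=sense(); print(y,round(s['time'],2),(np.array(s['wrist_force'])-f0).round(2))
arm.line_to(W(0,.34,.155),speed=.2);arm.dwell(.5)
im,d,P=shot('scene'); np.savez('/tmp/s2',im=im,P=P)
cv2.imwrite('pics/s2.png',cv2.resize(im[60:320,80:400,::-1],None,fx=2,fy=2));print(sense()['time'])
```

```text
0.265 5.25 [ 0.21 -0.27  0.28]
0.25 5.62 [-0.15  0.15 -0.2 ]
0.235 5.98 [-0.23 -0.61 -1.06]
0.22 6.35 [-0.15 -0.02  0.74]
0.205 6.72 [ 1.35 -0.36 -0.47]
0.19 7.08 [0.   0.05 0.13]
0.178 7.41 [ 0.05  0.11 -0.5 ]
8.9167
```

View pics/s2.png

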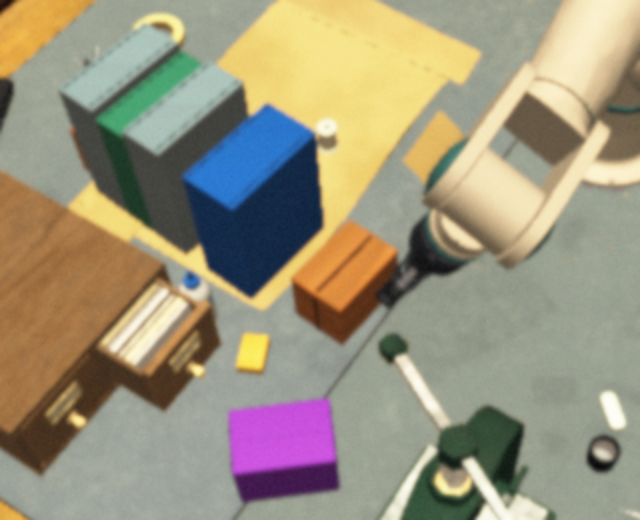

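The file now stands upright at crop (255,190), parallel to the row with a gap on each side, and the bookend has not moved. Next I'll push the bookend, with a force stop.

Run:
```python
from h import *
arm.line_to(W(0,.34,.03),speed=.2); arm.dwell(.2)
s=sense();f0=np.array(s['wrist_force'])
def rep(tag):
    s=sense();p=row(np.array(s['tool_pos']));print(tag,round(s['time'],2),p.round(4),((np.array(s['wrist_force'])-f0)@np.stack([X,Y,Z],1)).round(1),'tz',np.round(s['wrist_torque'],2))
for y in(.30,.28,.26,.24,.22,.20):
    r=arm.line_to(W(0,y,.03),speed=.06,threshold=25);rep((y,r))
    if r:break
r=arm.line_to(W(0,.174,.03),speed=.025,threshold=18);rep(('final',r))
arm.dwell(.3);rep('hold')
arm.line_to(W(0,.25,.03),speed=.1); 
arm.line_to(W(0,.33,.30),speed=.3); rep('away')
for t in('scene','top','wrist'):
    im,d,P=shot(t,t+'3.png'); np.savez('/tmp/%s3'%t,im=im,P=P)
    if t=='scene':cv2.imwrite('pics/s3.png',cv2.resize(im[60:260,80:300,::-1],None,fx=3,fy=3))
```

```text
(0.3, False) 10.71 [0.   0.3  0.03] [ 0.5  0.1 -0.6] tz [0.21 0.04 0.03]
(0.28, False) 11.19 [-1.000e-04  2.795e-01  3.000e-02] [-1.1 -0.4  0.7] tz [0.2  0.04 0.04]
(0.26, False) 11.68 [-1.000e-04  2.596e-01  3.000e-02] [ 0.2 -0.1 -0. ] tz [0.23 0.05 0.  ]
(0.24, False) 12.16 [-1.000e-04  2.396e-01  3.000e-02] [0.6 0.4 0.5] tz [ 0.15  0.05 -0.01]
(0.22, False) 12.64 [-2.000e-04  2.196e-01  3.000e-02] [ 0.2  0.2 -0.6] tz [ 0.19  0.02 -0.05]
(0.2, False) 13.12 [-1.000e-04  1.997e-01  3.000e-02] [1.6 0.6 0.4] tz [0.2  0.01 0.01]
('final', True) 13.83 [0.0004 0.1853 0.0296] [0.6 4.3 4.1] tz [ 0.54  0.09 -0.01]
hold 14.13 [0.0003 0.1852 0.0294] [0.6 6.  4. ] tz [ 0.67 -0.01  0.02]
away 16.02 [-0.0005  0.3296  0.2981] [ 0.1 -0.7 -1.3] tz [0.19 0.   0.02]
```

View pics/s3.png

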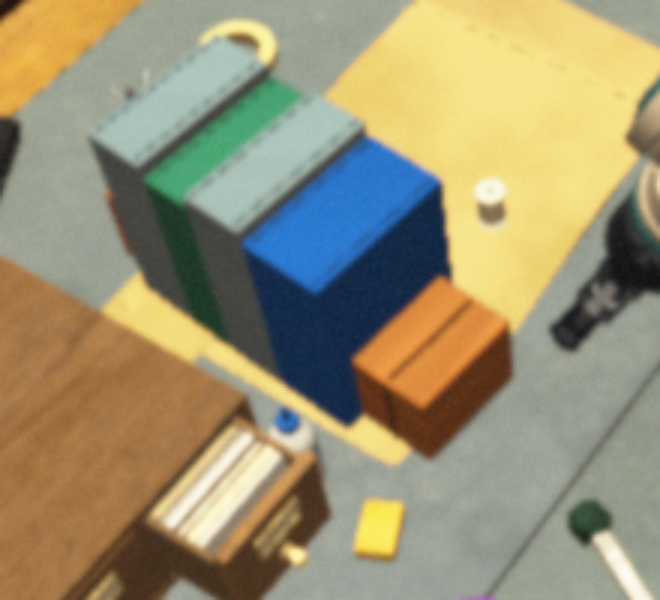

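View pics/wrist3.png

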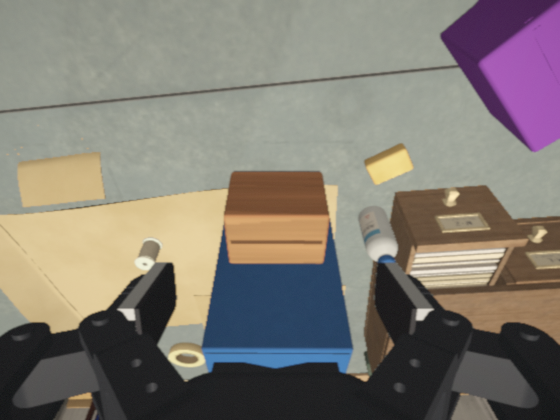

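The three look closed up: row, blue file at (345,240) and bookend at (435,370). The wrist view agrees, with nothing skewed. I'll measure the faces to confirm.

Run:
```python
from m import *
for t in('scene3','top3','wrist3'):
    z=np.load('/tmp/%s.npz'%t);im,P=z['im'],row(z['P']);_,n=measure(im,P,t)
    hsv=cv2.cvtColor(im,cv2.COLOR_RGB2HSV);h,s=hsv[...,0].astype(int),hsv[...,1]
    blue=(abs(h-108)<12)&(s>150);wood=(h<15)&(s>100)
    box=lambda a,b:((P>np.array(a))&(P<np.array(b))).all(-1)
    er=lambda m,k=3:cv2.erode(m.astype(np.uint8),np.ones((k,k)))>0
    for nm,m in (('row L',box((-.075,-.02,.03),(.075,.02,.22))&(n[...,1]>.9)&~blue),('file L',blue&box((-.08,.07,.11),(.08,.12,.21))),('file back',blue&box((.07,.01,.03),(.1,.08,.2))),('file top',blue&box((-.07,.015,.2),(.07,.08,.24))),('book L',wood&box((-.055,.165,.02),(.055,.2,.085))),('book back',wood&box((.055,.1,.02),(.08,.175,.085))),('book top',wood&box((-.055,.1,.085),(.055,.17,.115)))):
        m=er(m)
        if m.sum()<40: continue
        c,N,k=planefit(P[m]);N=N*np.sign(N[abs(N).argmax()]);print(t,nm,k,(c*1000).round(1),'tilt/yaw deg',np.degrees(N).round(1))
    for nm,m in(('file top ext',er(blue&box((-.1,-.03,.21),(.1,.12,.235)),2)),('row top ext',box((-.1,-.26,.23),(.1,.05,.25))&~blue),):
        if m.sum()>100: print(t,nm,np.percentile(P[m]*1000,[1,99],axis=0).round(1).tolist(), cv2.minAreaRect(P[m][:,:2].astype(np.float32).copy()))
im=np.load('/tmp/top3.npz')['im'];cv2.imwrite('pics/t3.png',cv2.resize(im[120:280,280:540,::-1],None,fx=3,fy=3,interpolation=cv2.INTER_CUBIC))
```

```text
scene3 file L 447 [  4.9  91.8 162.4] tilt/yaw deg [ 0.1 57.3 -0.5]
scene3 file back 259 [ 87.   43.8 122.1] tilt/yaw deg [57.3 -0.5 -0.1]
scene3 file top 433 [  0.5  47.3 220.5] tilt/yaw deg [-0.1 -1.6 57.3]
scene3 book L 137 [  2.2 181.9  53.6] tilt/yaw deg [ 0.3 57.3 -0.3]
scene3 book back 77 [ 65.8 140.6  54.1] tilt/yaw deg [57.3 -0.4 -0.3]
scene3 file top ext [[-73.3, 5.5, 211.5], [87.3, 93.5, 225.5]] ((0.006524913012981415, 0.04931000620126724), (0.09248533099889755, 0.16545377671718597), 88.72887420654297)
scene3 row top ext [[-79.2, -194.2, 230.5], [87.7, 1.1, 240.4]] ((0.003262951970100403, -0.09715468436479568), (0.1724696308374405, 0.20214681327342987), 0.15517401695251465)
top3 file L 292 [ -7.8  90.8 165.4] tilt/yaw deg [ 0.1 57.3 -0.3]
top3 file top 840 [  0.5  47.7 220.7] tilt/yaw deg [ 0.2 -0.4 57.3]
top3 file top ext [[-81.0, 1.1, 215.3], [78.4, 89.8, 225.9]] ((-0.001311078667640686, 0.045062869787216187), (0.16415666043758392, 0.09165658801794052), 0.14858780801296234)
top3 row top ext [[-83.5, -195.9, 230.5], [82.6, -1.4, 240.9]] ((-0.00017455965280532837, -0.09885293245315552), (0.17017488181591034, 0.19870246946811676), 0.12393869459629059)
wrist3 book L 2132 [  0.2 182.7  54. ] tilt/yaw deg [-0.1 57.3 -0.1]
wrist3 book top 85 [  3.3 137.9 101.2] tilt/yaw deg [  0.2 -24.3  51.9]
```

View pics/t3.png

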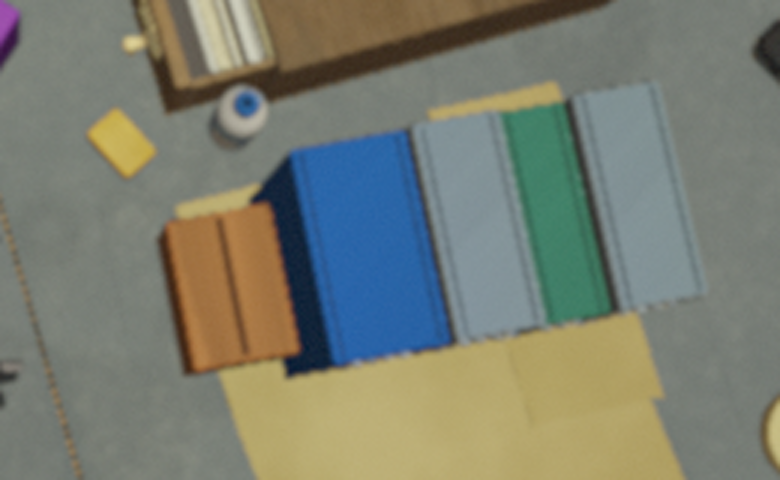

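The crop shows no gap at either joint (row to file at (430,240), file to bookend at (285,290)). In numbers, the file's left face is at 91–92 mm (ideal 92) and the bookend's at 182–183 mm (ideal 182). Yaw and tilt are within 0.5°.

Run:
```python
from h import *
print(arm.hand_in(),sense()['time'])
```

```text
the job is handed in; nothing more can be done
the job is handed in; nothing more can be done
```

The blue file stands upright against the grey file, with the bookend closed up against it, and the job is handed in. I pushed the file's upper left edge with the open gripper until it tipped upright. Then I pushed the bookend's left face about 104 mm until the force stop triggered as everything met the row. The gripper then backed off clear, at about 16 s on the robot's clock.

Last checks, in the row's frame:
- **File:** its left face is at 91–92 mm (ideal 92), upright and square to about 0.5°. Its x offset is about 1 mm.
- **Bookend:** its left face is at 182–183 mm (ideal 182), square to about 0.5°, and centred in x to about 1 mm.
- **Surroundings:** the bottle, wax block and spool looked unmoved. The eraser and loupe were not checked again after the last push, but the arm's path did not go near them.

**Disagreements:** the scene view's fit of the file's top gave a 1.6° tilt, where the top view gave 0.4° and the side faces 0.5° or less. The wrist view's fit of the bookend's top was meaningless, as it mixed in pixels from other faces. I discounted both.

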